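Check the T-bar pull switch of the projector lamps

ROBOT

A 6-joint arm with a two-finger parallel gripper is mounted at the origin on a cart in front of the work surface, level with it; the furniture and walls round the work are solid. World frame = base frame: x ahead of the robot, y to its left, z up, the work surface at z = 0. Lengths are in m, angles in rad, forces in N, time in s.
With the tool pointing down it reaches from about 0.425 to 0.95 m from the base axis. Payload 3.5 kg.
Tool frame: the origin (TCP) lies between the finger pads; the fingertips stand ahead of it and the grasp point (between the pads) lies 3 mm ahead of it (arm.finger_overhang is the z of the fingertips in the tool frame, in m); z points along the fingers, y is the line along which they close (so a half turn about z gives the same grasp; the last joint's range is limited). The gripper opens to 85 mm and grips with 20 to 120 N. Pads are 22 mm wide; open, the fingers measure 114 mm over their backs; the gripper's body (76 mm by 85 mm) begins 54 mm behind the grasp point. The pads swing forward as they close: fully open they stand 13 mm farther back than shut.
Start: joints at [-1.298, 0.286, 1.577, -0, 1.279, -0.15], TCP at [0.277, -0.616, 0.253] pointing down, gripper open.
Joint ranges: [-2.77, 2.77], [-0.9, 2.22], [0.21, 2.48], [-1.53, 4.67], [0.24, 2.81], [-2.84, 2.84]. Speed limits (rad/s): [2.79, 2.79, 3.14, 3.14, 3.14, 3.14].

INTERFACE

Orientations are given as a unit quaternion [w, x, y, z].
In Python, from cell import arm gives the robot as it stands.
- The arm moves only by the tool handwheel, called after "Emit:" as name(argument=value, ...) on one line, values as JSON. Schema: {"type":"object","properties":{"increments":{"type":"array","items":{"type":"array","items":{"type":"array","items":{"type":"number"},"minItems":4,"maxItems":4},"minItems":1,"maxItems":5},"minItems":1,"maxItems":1},"jaw":{"type":"number"},"force":{"type":"number"},"only":{"type":"string"},"quiet":{"type":"boolean"},"lines":{"type":"string"}},"required":["increments"],"additionalProperties":false}. increments is a list that holds a single list of rows (three levels of brackets), with 1 to 5 rows, each of 4 numbers: dx, dy, dz in shares of the most that a row can go, 1 being 62.5 mm, then a turn about the tool's z in normalised numbers (1 is 2 pi rad); each row shifts and turns the commanded pose from where the row before left it, along the tool's axes as they then stand; what a row does not reach is not made up. A row lasts 1/8 s, in which the tool goes at most 0.0625 m and 0.188 rad, less where a joint would pass 70% of its speed; a pose out of reach is approached as far as the arm can. jaw is the finger opening in m, set as the call begins (left out keeps the last). The fingers move at their own pace and stop on an object; force is the grip in N (left out, the last holds). Time passes only in rows, so rows that do not move let the fingers close. The tool returns the time, the measured TCP pose, the force, the opening and the grip force at its end. only (a regular expression) keeps the lines of the reply that match it, lines (a string "A,B") keeps lines A to B, and quiet returns only ok. A shift or turn number past 1, either way, is cut back to 1. Input that does not fit is refused with a message, and nothing moves.
- arm.get_state(): the state, without advancing time (a new reading comes with each control period).
- arm.camera(name): name is "side" or "top" or "wrist"; returns a dict with "color" (400x640x3 uint8, blue, green, red), "z_map" (400x640 float32, m along the optical axis (not along the pixel's ray), 0 where there is no reading), "K" (3x3 intrinsics, pixels), "R" (3x3) and "t" (3): a world point X has camera coordinates R X + t; the wrist camera has in their place "mount" (4x4, takes a point from camera to tool coordinates, whose origin is the TCP and whose axes are the flange's). Camera axes: x right, y down, z forward; pixel columns grow to the right and rows downward; lengths in m; the calibration is good to about 2 mm. A picture is of the moment at which its call begins: read the wrist's pose just before it.
- arm.close_job(): hands the job in; it is judged then, once.
The state is a dict: "time": time; "joint_pos": joint angles; "joint_vel": joint speeds; "joint_efforts": joint torques, N m; "tool_pos": TCP position; "ee_rot": TCP orientation; "force": force on the tool from outside, world axes, zero at the start; "torque": the same for the moment, N m; "width": finger opening in m; "grip_force": force on a finger pad.
Only numpy, scipy, OpenCV 4.12 (cv2) and the standard library are available. Lean on these libraries where they do the work, as an engineer would, in place of code of your own. Each camera call takes 0.05 s, during which the arm holds its last target. There are 200 camera calls.

TASK

Three push-pull lamp switches are screwed to the bench in front of the projector. Check the one with the T-bar handle: pull its handle straight up until it stops at its on position, leave it on for at least a second, then push it fully home again and let go. Leave the ball knob and the mushroom knob pushed in.

Things in the scene. Friction and masses are not known exactly. Their poses are not given: they have to be found in the camera images.
- tbar_switch (a joint): travel (m) of the black T-bar handle to be pulled: 0 = home (off), straight up to 0.020 = on, a hard stop. Friction holds the handle wherever it is left, in, out or part-way; about 6 N moves it either way. The switch: a grey box 52 x 52 mm, top 60 mm above the bench, on a 68 x 68 mm base plate, fixed. Beware of the projector behind (x over 0.57 where y is under -0.07, some 0.35 m high)
- tbar_grip (a point): centre of the T-bar: level black bar 58 mm long, 14 wide, 18 high (top 9 mm above this point) on an upright stem. The bar lies along this point's y; grip it across the 14 mm, along x; z is up. At home 100 mm above the bench, 40 mm above its box. Round the stem: a collar of 13 mm diameter 7 to 19 mm below this point, a neck of 17 mm diameter up to 9 mm above the box. Rises with the handle
- ball_switch (a joint): travel (m) of a bystander: the same grey switch box with a black ball knob of 32 mm diameter, its centre 100 mm above the bench; 0 = pushed home, 0.020 = on. To be left at 0
- mushroom_switch (a joint): travel (m) of a bystander: the same grey switch box with a black mushroom knob of 40 mm diameter, its top 107 mm above the bench; 0 = pushed home, 0.020 = on. To be left at 0

How it is judged:
By the outcome, as a careful person would: the job done as asked, in the order asked, and still so for the second after the job is handed in, with the robot touching nothing.
It also fails if it takes over 32 s, if anything falls off the work surface, if the arm or the gripper's body presses on something with over 40 N, if the wrist force passes 120 N, or if a joint passes its speed limit or range.

## Working session

There is one attempt and no reset: what is moved stays moved. The work goes in short steps, Python scripts to look and compute and a tool call to move; the robot and the scene stay as the last step left them, time stands still between calls to the robot, and variables do not carry over. Pictures are saved under pics/ and viewed, at most 10 in all, crops included, and the job is handed in when it is done.

```bash
mkdir -p pics; ls; python3 - <<'E'
from cell import arm
import cv2,numpy as np
s=arm.get_state();print(s['time'],s['tool_pos'],s['ee_rot'],s['width'],arm.finger_overhang)
a=[]
for n in("top","side"):
    c=arm.camera(n);a.append(c['color']);np.savez(f'{n}.npz',**c);print(n,c['K'].tolist(),c['R'].round(3).tolist(),c['t'])
    cv2.imwrite(f'pics/{n}0.png',c['color'])
E
```

```text
pics
0.0 [ 0.27682644 -0.61497123  0.2519452 ] [-1.16120197e-03  9.77740447e-01  2.09814833e-01 -6.97565620e-05] 0.0855259072213268 0.022
top [[397.64029576554145, 0.0, 325.20134180899424], [0.0, 397.64029576554145, 202.3483150953929], [0.0, 0.0, 1.0]] [[-0.015, -1.0, -0.009], [-0.997, 0.016, -0.074], [0.074, 0.008, -0.997]] [0.00320989 0.43681057 0.92009724]
side [[396.9005507998288, 0.0, 323.8986140344148], [0.0, 396.9005507998288, 199.0121024482939], [0.0, 0.0, 1.0]] [[-0.995, -0.093, 0.02], [-0.06, 0.442, -0.895], [0.075, -0.892, -0.445]] [0.43893322 0.10665093 0.85500768]
```

View pics/top0.png

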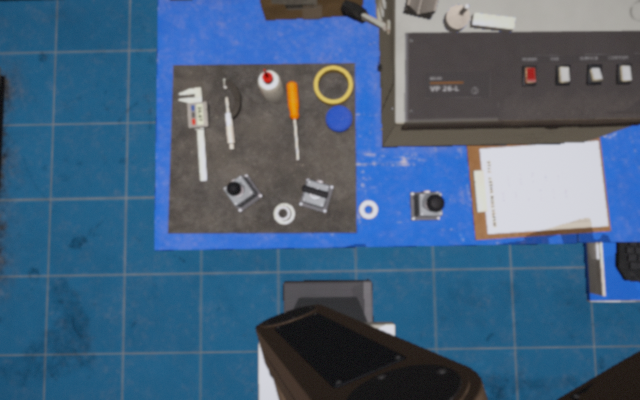

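View pics/side0.png

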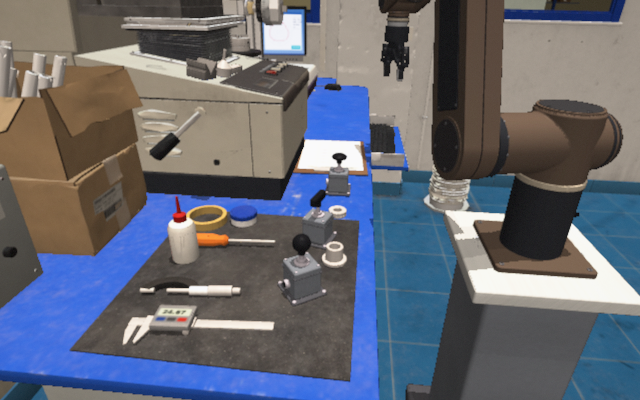

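The top view shows the T-bar at about (318,188), the ball at (235,187) and the mushroom at (435,203). In the side view the T-bar is at (318,200). Next I'll measure the bar.

```bash
cat > h.py <<'E'
import numpy as np
def ray(c,u,v,z):
    o=-c['R'].T@c['t']; d=c['R'].T@np.linalg.inv(c['K'])@[u,v,1]; return o+d*(z-o[2])/d[2]
def cloud(c):
    v,u=np.indices(c['z_map'].shape); z=c['z_map']
    p=np.stack([(u-c['K'][0,2])/c['K'][0,0]*z,(v-c['K'][1,2])/c['K'][1,1]*z,z],-1)
    return (p-c['t'])@c['R']
E
python3 - <<'E'
import numpy as np,cv2
from h import *
for n,(u0,v0,u1,v1) in {'top':(290,165,345,220),'side':(295,180,345,235)}.items():
    c=dict(np.load(n+'.npz')); P=cloud(c); sub=P[v0:v1,u0:u1]; col=c['color'][v0:v1,u0:u1]
    m=(sub[...,2]>.085)&(c['z_map'][v0:v1,u0:u1]>0)&(sub[...,2]<.14)
    q=sub[m]; print(n,m.sum(),np.median(q,0),q.min(0),q.max(0))
    b=((sub[...,2]>.052)&(sub[...,2]<.066)); print('box',sub[b].mean(0),b.sum(), cv2.minAreaRect(sub[b][:,:2].astype(np.float32)*1000))
    print('bar',cv2.minAreaRect(q[:,:2].astype(np.float32)*1000))
    dm=(col.max(2)<50).astype(np.uint8)
    if n=='top':
        k=cv2.connectedComponentsWithStats((m).astype(np.uint8));print(k[2],k[3]+[u0,v0])
        r=[ray(c,u0+x,v0+y,.109)[:2] for y,x in zip(*np.where(m))]
        print('ray',cv2.minAreaRect(np.array(r,np.float32)*1000))
    im=cv2.resize(col,None,fx=7,fy=7,interpolation=cv2.INTER_CUBIC)
    im2=im.copy(); im2[cv2.resize(m.astype(np.uint8),im.shape[1::-1],interpolation=0)>0]=(0,0,255)
    cv2.imwrite(f'pics/{n}c.png',np.hstack([im,im2]))
E
```

```text
top 183 [0.45427853 0.01720982 0.10857427] [ 0.44133092 -0.01043009  0.09698393] [0.46792681 0.04503168 0.11298547]
box [0.45259145 0.01783869 0.0601377 ] 364 ((454.230224609375, 17.99134635925293), (52.54561233520508, 52.939842224121094), 72.5882797241211)
bar ((454.57275390625, 17.481130599975586), (57.16558074951172, 14.002376556396484), 72.57473754882812)
[[   0    0   55   55 2842]
 [  12   20   27   13  183]] [[317.14391274 192.05031668]
 [314.76502732 191.21857923]]
ray ((453.9258117675781, 17.640403747558594), (57.2859992980957, 14.566319465637207), 72.62835693359375)
side 178 [0.45434747 0.02918832 0.10550063] [ 0.44077497 -0.00381683  0.08503478] [0.46812399 0.18863272 0.11551697]
box [0.45387499 0.02852332 0.05910404] 329 ((455.1435852050781, 21.07253646850586), (51.67576599121094, 53.17373275756836), 73.07732391357422)
bar ((462.2107238769531, 91.2700424194336), (193.66395568847656, 22.4141845703125), 83.70425415039062)
```

View pics/topc.png

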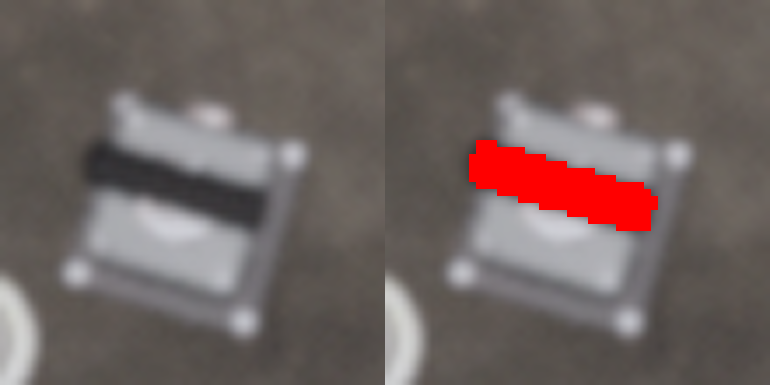

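T-bar centre is at (0.454, 0.0175), with its bar along 72.6°. I need a tool turn of −0.845 rad and a shift of about (0.421, −0.504) in tool axes.

Careful with the scale: shifts go in shares of 62.5 mm and turns go in shares of 2 pi rad. That gives: -0.0455 m is -0.728, 0.038 m is 0.608.

Emit:
handwheel(increments=[[[0.608, -0.728, 0, 0], [0.608, -0.728, 0, 0], [0.608, -0.728, 0, 0], [0.608, -0.728, 0, 0], [0.608, -0.728, 0, 0]]], jaw=0.085, force=60)

```text
time: 0.72
tool_pos: [0.357, -0.328, 0.2528]
ee_rot: [-0.0, 0.978, 0.21, 0.0]
force: [0.9, 0.2, 0.5]
width: 0.0849
grip_force: 0.0
```

Emit:
handwheel(increments=[[[0.608, -0.728, 0, 0], [0.608, -0.728, 0, 0], [0.608, -0.728, 0, 0], [0.608, -0.728, 0, 0], [0.608, -0.728, 0, 0]]])

```text
time: 1.35
tool_pos: [0.4368, -0.0427, 0.2532]
ee_rot: [0.0, 0.978, 0.21, 0.0]
force: [1.3, -1.4, 0.5]
width: 0.085
grip_force: 0.0
```

Scaled: -0.024 m is -0.384, 0.02 m is 0.32, -0.17 rad is -0.0271.

Emit:
handwheel(increments=[[[0.32, -0.384, 0, 0], [0.32, -0.384, 0, 0], [0, 0, 0, -0.0271], [0, 0, 0, -0.0271], [0, 0, 0, -0.0271]]])

```text
time: 1.98
tool_pos: [0.4532, 0.0158, 0.2528]
ee_rot: [-0.0, 0.892, 0.452, -0.0]
force: [0.0, -0.3, -0.1]
width: 0.0852
grip_force: 0.0
```

Emit:
handwheel(increments=[[[0, 0, 0.48, -0.0271], [0, 0, 0.32, -0.0263], [0, 0, 0, 0], [0, 0, 0, 0]]])

```text
time: 2.48
tool_pos: [0.454, 0.0154, 0.204]
ee_rot: [0.0, 0.806, 0.591, 0.0]
force: [-0.1, -0.4, 0.6]
width: 0.085
grip_force: 0.0
```

```bash
python3 - <<'E'
from cell import arm
import cv2,numpy as np
from scipy.spatial.transform import Rotation as Ro
from h import *
s=arm.get_state();c=arm.camera('wrist')
R=Ro.from_quat(np.roll(s['ee_rot'],-1)).as_matrix();T=np.eye(4);T[:3,:3]=R;T[:3,3]=s['tool_pos']
M=T@c['mount'];c['R']=M[:3,:3].T;c['t']=-c['R']@M[:3,3]
print(s['time'],s['tool_pos'],R.round(3).tolist())
P=cloud(c);m=(P[...,2]>.095)&(P[...,2]<.118)&(c['z_map']>0)&(np.hypot(P[...,0]-.454,P[...,1]-.0175)<.045)&(c['color'].max(2)<90)
q=P[m];print(m.sum(),cv2.minAreaRect(q[:,:2].astype(np.float32)*1000),np.percentile(q[:,2],[5,50,95]))
im=c['color'].copy();im[m]=im[m]//2+np.array([0,0,127],np.uint8);cv2.imwrite('pics/w0.png',im)
E
```

```text
2.475 [0.45395477 0.01544631 0.20401336] [[0.301, 0.954, 0.001], [0.954, -0.301, -0.0], [0.0, 0.001, -1.0]]
1112 ((454.6200866699219, 19.297992706298828), (56.9570426940918, 13.661816596984863), 72.8364486694336) [0.1044579  0.1078269  0.10912814]
```

View pics/w0.png

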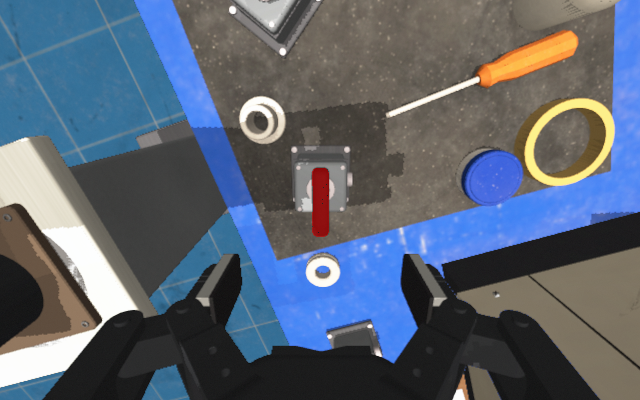

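The wrist view shows the bar at (320,200), vertical in the image and so square to the fingers. Nudge +3 mm along tool x, then descend 98 mm and close.

Scaled: 0.03 m is 0.48, 0.003 m is 0.048.

Emit:
handwheel(increments=[[[0.048, 0, 0.32, 0], [0, 0, 0.48, 0], [0, 0, 0.48, 0], [0, 0, 0.288, 0], [0, 0, 0, 0]]])

```text
time: 3.15
tool_pos: [0.4541, 0.0184, 0.1049]
ee_rot: [-0.001, 0.806, 0.592, -0.001]
force: [0.1, 0.7, 1.1]
width: 0.085
grip_force: 0.0
```

Emit:
handwheel(increments=[[[0, 0, 0, 0], [0, 0, 0, 0], [0, 0, 0, 0], [0, 0, 0, 0], [0, 0, 0, 0]]], jaw=0, force=60)

```text
time: 3.78
tool_pos: [0.4545, 0.0184, 0.106]
ee_rot: [-0.0, 0.806, 0.592, -0.0]
force: [-3.1, -0.2, 5.0]
width: 0.0129
grip_force: 59.5
```

Gripped at 13 mm with 60 N. Pull up in small steps.

Scaled: -0.005 m is -0.08, -0.003 m is -0.048.

Emit:
handwheel(increments=[[[0, 0, -0.08, 0], [0, 0, -0.08, 0], [0, 0, -0.08, 0], [0, 0, -0.048, 0], [0, 0, 0, 0]]])

```text
time: 4.4
tool_pos: [0.4545, 0.0184, 0.1237]
ee_rot: [-0.0, 0.806, 0.592, -0.0]
force: [0.1, 0.4, -1.4]
width: 0.0128
grip_force: 59.0
```

Emit:
handwheel(increments=[[[0, 0, -0.032, 0], [0, 0, -0.016, 0], [0, 0, 0, 0]]])

```text
time: 4.78
tool_pos: [0.4544, 0.0184, 0.126]
ee_rot: [-0.0, 0.806, 0.592, 0.0]
force: [2.6, -0.0, -7.0]
width: 0.0126
grip_force: 59.0
```

Scaled: -0.001 m is -0.016.

Emit:
handwheel(increments=[[[0, 0, -0.016, 0], [0, 0, -0.016, 0], [0, 0, 0, 0]]])

```text
time: 5.15
tool_pos: [0.4543, 0.0184, 0.1262]
ee_rot: [0.0, 0.806, 0.592, 0.001]
force: [8.9, 0.1, -19.3]
width: 0.0132
grip_force: 59.0
```

```bash
python3 - <<'E'
from cell import arm
import cv2,numpy as np
from h import *
c=arm.camera('side');c2=c['color'][150:260,250:410];cv2.imwrite('pics/s1.png',cv2.resize(c2,None,fx=5,fy=5,interpolation=cv2.INTER_CUBIC))
E
```

```text
(no output)
```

View pics/s1.png

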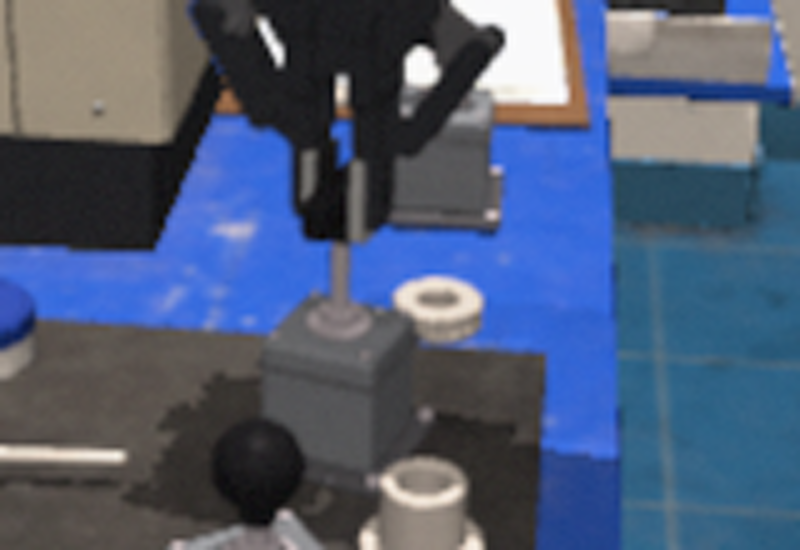

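The picture shows the bar held in the fingers with the stem at (340,270) drawn well out. The force rose to 19 N with no further travel, so it is on the stop. Hold for 1.5 s, then push home.

Emit:
handwheel(increments=[[[0, 0, 0, 0], [0, 0, 0, 0], [0, 0, 0, 0], [0, 0, 0, 0], [0, 0, 0, 0]]])

```text
time: 5.82
tool_pos: [0.4542, 0.0184, 0.1261]
ee_rot: [0.0, 0.806, 0.592, 0.0]
force: [8.1, 0.2, -18.2]
width: 0.0129
grip_force: 59.0
```

Emit:
handwheel(increments=[[[0, 0, 0, 0], [0, 0, 0, 0], [0, 0, 0, 0], [0, 0, 0, 0], [0, 0, 0, 0]]])

```text
time: 6.45
tool_pos: [0.4543, 0.0184, 0.1261]
ee_rot: [0.0, 0.806, 0.592, 0.0]
force: [8.7, -0.1, -18.7]
width: 0.013
grip_force: 59.0
```

Emit:
handwheel(increments=[[[0, 0, 0, 0], [0, 0, 0, 0]]])

```text
time: 6.7
tool_pos: [0.4543, 0.0184, 0.1261]
ee_rot: [0.0, 0.806, 0.592, 0.0]
force: [9.1, 0.6, -19.0]
width: 0.0127
grip_force: 59.0
```

Emit:
handwheel(increments=[[[0, 0, 0.08, 0], [0, 0, 0.08, 0], [0, 0, 0.08, 0], [0, 0, 0.064, 0], [0, 0, 0, 0]]])

```text
time: 7.32
tool_pos: [0.4545, 0.0184, 0.1089]
ee_rot: [0.0, 0.806, 0.592, 0.0]
force: [-1.8, 2.2, 0.1]
width: 0.0125
grip_force: 62.1
```

Emit:
handwheel(increments=[[[0, 0, 0.032, 0], [0, 0, 0.016, 0], [0, 0, 0, 0]]])

```text
time: 7.7
tool_pos: [0.4545, 0.0184, 0.1063]
ee_rot: [-0.0, 0.806, 0.592, 0.0]
force: [-2.1, 0.6, 2.8]
width: 0.0131
grip_force: 62.3
```

Scaled: 0.001 m is 0.016.

Emit:
handwheel(increments=[[[0, 0, 0.016, 0], [0, 0, 0.016, 0], [0, 0, 0, 0]]])

```text
time: 8.07
tool_pos: [0.4546, 0.0184, 0.1059]
ee_rot: [-0.0, 0.806, 0.592, -0.001]
force: [-7.5, 1.9, 13.5]
width: 0.0131
grip_force: 63.7
```

At the home stop: 13.5 N and no further travel. One more press, then release and check.

Scaled: 0.001 m is 0.016.

Emit:
handwheel(increments=[[[0, 0, 0.016, 0], [0, 0, 0, 0]]])

```text
time: 8.32
tool_pos: [0.4547, 0.0184, 0.1058]
ee_rot: [-0.001, 0.806, 0.592, -0.001]
force: [-10.3, 2.1, 19.0]
width: 0.0128
grip_force: 64.6
```

Emit:
handwheel(increments=[[[0, 0, 0, 0], [0, 0, 0, 0], [0, 0, 0, 0], [0, 0, 0, 0], [0, 0, 0, 0]]], jaw=0.085)

```text
time: 8.95
tool_pos: [0.4545, 0.0183, 0.1031]
ee_rot: [-0.0, 0.806, 0.592, -0.0]
force: [0.3, 0.2, -1.0]
width: 0.0848
grip_force: 0.0
```

Emit:
handwheel(increments=[[[0, 0, -0.32, 0], [0, 0, -0.48, 0], [0, 0, -0.64, 0], [0, 0, -0.32, 0], [0, 0, 0, 0]]])

```text
time: 9.57
tool_pos: [0.4557, 0.0182, 0.2152]
ee_rot: [0.002, 0.806, 0.592, 0.002]
force: [0.4, -0.2, 0.0]
width: 0.085
grip_force: 0.0
```

```bash
python3 - <<'E'
from cell import arm
import cv2,numpy as np
from h import *
from scipy.spatial.transform import Rotation as Ro
s=arm.get_state();c=arm.camera('wrist')
R=Ro.from_quat(np.roll(s['ee_rot'],-1)).as_matrix();T=np.eye(4);T[:3,:3]=R;T[:3,3]=s['tool_pos']
M=T@c['mount'];c['R']=M[:3,:3].T;c['t']=-c['R']@M[:3,3]
P=cloud(c);m=(P[...,2]>.095)&(P[...,2]<.14)&(c['z_map']>0)&(np.hypot(P[...,0]-.454,P[...,1]-.0175)<.045)&(c['color'].max(2)<90)
q=P[m];print(m.sum(),cv2.minAreaRect(q[:,:2].astype(np.float32)*1000),np.percentile(q[:,2],[5,50,95]))
c=arm.camera('side');o=np.load('side.npz')['color']
cv2.imwrite('pics/s2.png',np.hstack([cv2.resize(x[140:310,270:370],None,fx=3.5,fy=3.5,interpolation=cv2.INTER_CUBIC) for x in(o,c['color'])]))
E
```

```text
994 ((454.6943054199219, 19.328487396240234), (56.760108947753906, 13.423465728759766), 72.4620361328125) [0.10430176 0.10778113 0.10907639]
```

View pics/s2.png

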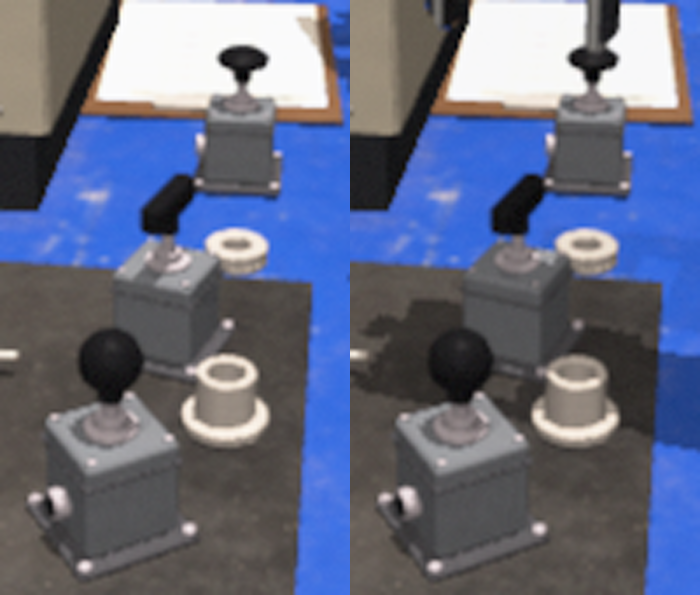

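Before and after match: the T-bar is at the same height at (165,205) and (515,205), bar top 0.1078 m both times, and the ball and mushroom are unmoved. The gripper is clear, so I'll hand in.

Emit:
handwheel(increments=[[[0, 0, 0, 0], [0, 0, 0, 0]]])

```text
time: 9.93
tool_pos: [0.4539, 0.0185, 0.2121]
ee_rot: [-0.001, 0.806, 0.592, -0.001]
force: [0.8, -0.8, -0.0]
width: 0.0851
grip_force: 0.0
```

```bash
python3 -c "
from cell import arm
print(arm.close_job())"
```

```text
the job is handed in; nothing more can be done
None
```

I pulled the T-bar switch up to its on stop, held it there for about 1.5 s, pushed it fully home and let go, and handed the job in at about 10 s with the ball and mushroom knobs still pushed in.

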